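# Clear the centrifuge lid and hold it half open

## Robot

A 6-joint arm with a two-finger parallel gripper is mounted at the origin on the work surface. World frame = base frame: x ahead of the robot, y to its left, z up, the work surface at z = 0. Lengths are in m, angles in rad, forces in N, time in s.
With the tool pointing down it reaches from about 0.3 to 0.95 m from the base axis. Payload 3.1 kg.
Tool frame: the origin (TCP) lies between the finger pads; the fingertips stand 8 mm ahead of it and the grasp point (between the pads) lies 11 mm behind it (ctrl.finger_overhang is the z of the fingertips in the tool frame, in m); z points along the fingers, y is the direction in which the jaws open and shut (so a half turn about z gives the same grasp; the last joint's range is limited). The gripper opens to 85 mm and grips with 20 to 120 N. Pads are 22 mm wide; open, the fingers measure 114 mm over their backs; the gripper's body (76 mm by 85 mm) begins 54 mm behind the grasp point. The pads swing forward as they close: fully open they stand 13 mm farther back than shut.
Start: joints at [-1.202, 0.308, 1.634, -0, 1.2, -0.07], TCP at [0.266, -0.566, 0.239] pointing down, gripper open.
Joint ranges: [-3.06, 3.06], [-0.79, 1.96], [0.05, 2.63], [-1.19, 4.34], [0.05, 2.64], [-2.94, 2.94]. Speed limits (rad/s): [2.79, 2.79, 3.14, 3.14, 3.14, 3.14].

## Interface

Orientations are given as a unit quaternion [w, x, y, z].
In Python, from plant import ctrl gives the robot as it stands. The module is installed in compiled form; this text tells all that it offers.
- The arm moves only by the shell command python3 -m inch 'ROWS' [FORCE]. ROWS is JSON, a list of rows, each a list of 7 numbers: the shift along the tool's x, y, z in m, then the turn, a rotation vector about the tool's x, y, z in rad, then the finger opening in m, from 0 to 0.0854. In form: [[tx, ty, tz, ax, ay, az, claw], ...]. A call has 1 to 12 rows; each row shifts and turns the pose as measured when the row begins, along the tool's axes as they then stand; what a row does not reach is not made up. A row lasts 1/12 s, in which the tool goes at most 41.7 mm and 7.16 degrees, less where a joint would pass 70% of its speed; a pose out of reach is approached as far as the arm can. A call with a gripper value outside its range is refused whole. The fingers move at their own pace and stop on an object; FORCE is the grip in N (left out, the last holds). Time passes only in rows, so rows that do not move let the fingers close. It gives the time, the measured TCP pose, the force and the opening at its end, in the units of the state.
- ctrl.get_state(): the state, without advancing time (a new reading comes with each control period).
- ctrl.capture(name): name is "side" or "top"; returns a dict with "frame" (420x560x3 uint8, blue, green, red), "intrinsics" (3x3 intrinsics, pixels), "k1" (the pictures are not rectified: a ray, as slopes to the right and down, at radius r is drawn at 1 + k1 r^2 times it, then the intrinsics apply), "extrinsics" (4x4, takes a point from camera to world coordinates). Camera axes: x right, y down, z forward; pixel columns grow to the right and rows downward; lengths in m; the calibration is good to about 2 mm. A picture is of the moment at which its call begins. There is no depth.
- ctrl.sign_off(): hands the job in, once; it reports no verdict.
The state is a dict: "clock": time; "joint_positions": joint angles; "qvel": joint speeds; "joint_torque": joint torques, N m; "ee_pos": TCP position; "tool_rot": TCP orientation; "wrist_force": force on the tool from outside, world axes, zero at the start; "moment": the same for the moment, N m; "opening": finger opening in m.
Only numpy, scipy, OpenCV 4.12 (cv2) and the standard library are available. Lean on these libraries where they do the work, as an engineer would, in place of code of your own. Each camera call takes 0.05 s, during which the arm holds its last target. There are 200 camera calls.

## Task

A small amber bottle has been left on the closed lid of the benchtop centrifuge: stand it upright in the blue tray on the bench, without tipping it on the way, and let go of it. Then raise the lid to 45 degrees with the gripper's fingers and keep holding it still there so that the rotor can be inspected; the lid falls shut if released, so finish while holding it. Leave the tube rack, the beaker and the tip box where they are.

Things in the scene. Friction and masses are not known exactly. Their poses are not given: they have to be found in the camera images.
- centrifuge: White benchtop centrifuge with a grey lid, fixed: 270 mm deep (its x), 250 mm wide (its y), 142 mm high to the flat top of the shut lid. Origin at the centre of its underside; x points from its front (black control panel, red handle, towards the robot) to its rear (hinge), y to its left, z up.
- lid (a joint): Opening angle of the grey lid in rad: 0 shut and level, growing as the front edge rises; 0.785 is 45 degrees, 1.6 the stop. The lid is 205 mm from the hinge to its front edge, 230 mm wide, 22 mm thick, roughly 0.3 to 0.65 kg, and falls shut by its weight when released (about 1.5 to 3.5 N at the handle carry it).
- lid_hinge (a point): Middle of the hinge axis at the rear of the lid, 100 mm behind the centrifuge's origin and 120 mm above the bench. The hinge axis is level and runs along the centrifuge's y. The point does not move with the lid.
- lid_handle (a point): Middle of the red handle's grip: a smooth round bar, 12 mm diameter, along the centrifuge's y, on a sloping leg at each end (110 mm apart); it can turn between the fingers. Lid shut, the bar's axis is 230 mm in front of the hinge axis and 47 mm above it (25 mm above the lid top, 25 mm ahead of the lid's front edge). Moves with the lid on an arc about the hinge.
- bottle_mid (a point): Centre (half-way up) of the small amber bottle with a blue cap: 50 mm diameter, 80 mm high, about 0.16 kg, standing upright on the shut lid; z is its own upright axis.
- tray: Shallow square blue tray, fixed to the bench, 170 x 170 mm outside, rim 14 mm high, walls and floor 4 to 5 mm thick, empty, to the left or to the right of the centrifuge. Origin at the centre of its underside, z up.
- rack: Orange tube rack with capped tubes, 100 x 170 mm, 72 mm high, loose, on the other side of the centrifuge from the tray; leave alone. Origin at the centre of its underside.
- beaker: Glass beaker, 76 mm diameter, 95 mm high, loose; leave alone. Origin at the centre of its underside.
- tipbox: Black box with a yellow lid, 87 x 122 mm, 70 mm high, loose; leave alone. Origin at the centre of its underside.
Things that resemble listed ones, but are neither listed nor needed, are in the scene too. There is more than one size of the tray; the one meant has the size given above.

How it is judged:
On the way, in this order (a step that is already met when the one before it is completed fails the run):
1. the bottle stands upright in the tray, released, with the lid still shut (x of bottle_mid in the frame of tray between -0.058 and 0.058 m and y of bottle_mid in the frame of tray between -0.058 and 0.058 m and z of bottle_mid in the frame of tray below 0.052 m and angle between bottle_mid's own z axis and vertical below 0.15 rad and linear speed of bottle below 0.03 m/s and contact force between bottle and the fingers below 0.05 N and contact force between bottle and the arm below 0.05 N and value of joint lid below 0.1 rad), for 0.2 s.
2. the lid is held at 45 degrees (within 6) by the fingers (value of joint lid between 0.68 and 0.89 rad and velocity of joint lid between -0.06 and 0.06 rad/s and contact force between the fingers and lid above 0.5 N and contact force between lid and bottle below 0.05 N and contact force between lid and rack below 0.05 N and contact force between lid and beaker below 0.05 N and contact force between lid and tipbox below 0.05 N), for 0.3 s.
At the end, for the whole second after the job is handed in: The bottle stands upright (0.15 rad) at rest wholly in the tray, its centre within 58 mm of the tray's centre along each tray axis, not touched by the robot; the lid stays still at 45 degrees, 6 either way (0.68 to 0.89 rad), carried by the fingers (over 0.5 N) and nothing else (all of step 2 and x of bottle_mid in the frame of tray between -0.058 and 0.058 m and y of bottle_mid in the frame of tray between -0.058 and 0.058 m and z of bottle_mid in the frame of tray below 0.052 m and angle between bottle_mid's own z axis and vertical below 0.15 rad and linear speed of bottle below 0.03 m/s and contact force between bottle and the fingers below 0.05 N and contact force between bottle and the arm below 0.05 N); the arm keeps its last pose, push and grip.
It fails at once if the bottle is tipped (angle between bottle_mid's own z axis and vertical above 0.7 rad).
It fails at once if the lid is raised with the bottle on it (value of joint lid above 0.15 rad and contact force between lid and bottle above 0.1 N).
It fails at once if the tube rack, beaker or tip box is moved by more than 20 mm (distance of any of rack, beaker, tipbox from where it was at the start of the episode above 0.02 m).
It also fails if it takes over 56 s, if anything falls off the work surface, if the arm or the gripper's body presses on something with over 40 N, if the wrist force passes 120 N, or if a joint passes its speed limit or range.

## Working session

There is one attempt and no reset: what is moved stays moved. The work goes in short steps, Python scripts to look and compute and a shell command to move; the robot and the scene stay as the last step left them, time stands still between calls to the robot, and variables do not carry over. Pictures are saved under pics/ and viewed, about 8 in all and at most 12, crops included, and the job is handed in when it is done.

```bash
mkdir -p pics; cat > h.py <<'E'
import numpy as np, cv2
from plant import ctrl
from scipy.spatial.transform import Rotation as R
def cam(n):
    c=ctrl.capture(n); return {k:np.array(v) if k!='k1' else v for k,v in c.items()}
def ray(c,u,v):
    K=c['intrinsics'];k=float(c['k1'])
    p=cv2.undistortPoints(np.array([[[u,v]]],float),K,np.array([k,0,0,0,0.]))[0,0]
    T=c['extrinsics'];return T[:3,3],T[:3,:3]@np.array([p[0],p[1],1])
def onz(c,u,v,z):
    o,d=ray(c,u,v);return o+d*(z-o[2])/d[2]
def proj(c,P):
    T=np.linalg.inv(c['extrinsics']);r=T[:3,:3]
    return cv2.projectPoints(np.array(P,float).reshape(-1,1,3),cv2.Rodrigues(r)[0],T[:3,3],c['intrinsics'],np.array([float(c['k1']),0,0,0,0.]))[0][:,0]
def tri(c1,p1,c2,p2):
    o1,d1=ray(c1,*p1);o2,d2=ray(c2,*p2)
    s=np.linalg.lstsq(np.c_[d1,-d2],o2-o1,rcond=None)[0]
    a,b=o1+d1*s[0],o2+d2*s[1];return (a+b)/2,np.linalg.norm(a-b)
def st():
    s=ctrl.get_state();print({k:np.round(s[k],3).tolist() for k in s});return s
E
python3 - <<'E'
from h import *
for n in('top','side'):
    c=cam(n);cv2.imwrite(f'pics/{n}0.png',c['frame']);print(n,c['extrinsics'].round(3).tolist(),c['k1'],c['intrinsics'].round(1).tolist())
st()
E
```

```text
top [[0.018, -0.998, 0.063, 0.394], [-1.0, -0.018, -0.003, -0.084], [0.004, -0.063, -0.998, 1.437], [0.0, 0.0, 0.0, 1.0]] -0.1754224673588952 [[500.3, 0.0, 283.0], [0.0, 500.3, 212.5], [0.0, 0.0, 1.0]]
side [[-0.969, -0.193, 0.156, 0.24], [-0.248, 0.745, -0.619, 0.849], [0.003, -0.638, -0.77, 1.282], [0.0, 0.0, 0.0, 1.0]] -0.06814340872264005 [[456.4, 0.0, 279.0], [0.0, 456.4, 207.1], [0.0, 0.0, 1.0]]
{'clock': 0.1, 'joint_positions': [-1.202, 0.309, 1.635, -0.0, 1.2, -0.07], 'qvel': [0.001, -0.001, -0.003, 0.001, 0.0, -0.001], 'joint_torque': [-0.001, -41.641, -27.764, -0.0, 0.004, 0.0], 'ee_pos': [0.265, -0.565, 0.238], 'tool_rot': [-0.001, 0.976, 0.218, -0.0], 'wrist_force': [0.329, -0.015, 0.642], 'moment': [-0.008, 0.046, 0.061], 'opening': 0.085}
```

View pics/top0.png

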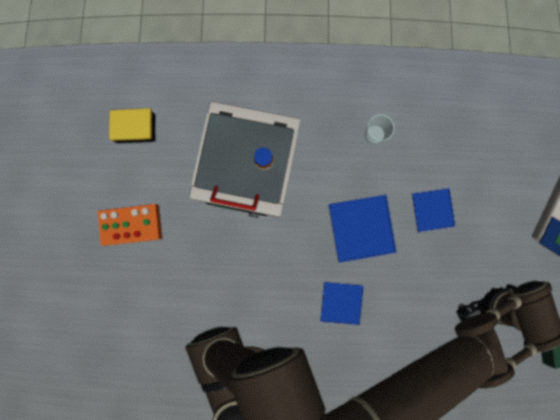

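View pics/side0.png

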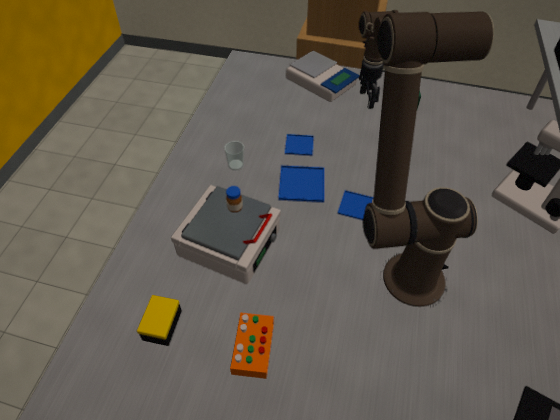

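Top view: the bottle's blue cap is at (263,157) on the grey lid, and the red handle runs from (213,197) to (257,205). There are three blue trays: a large one at (362,228) and small ones at (433,209) and (342,303). The rack is at (129,225), tip box at (131,125) and beaker at (380,128). In the side view the bottle is at (233,197). Tray choice: the large one, if it measures 170 mm. I'll check that now, with one close crop.

```bash
cat > m.py <<'E'
from h import *
t=cam('top');s=cam('side')
def mask(c,col):
    h=cv2.cvtColor(c['frame'],cv2.COLOR_BGR2HSV)
    if col=='blue': return cv2.inRange(h,(105,130,60),(130,255,255))
    return cv2.inRange(h,(0,150,60),(4,255,255))|cv2.inRange(h,(174,150,60),(180,255,255))
def blobs(c,col,mn=20):
    cs=cv2.findContours(mask(c,col),cv2.RETR_EXTERNAL,cv2.CHAIN_APPROX_NONE)[0]
    return [k for k in cs if cv2.contourArea(k)>mn]
E
python3 - <<'E'
from m import *
for n,c in(('top',t),('side',s)):
  for k in blobs(c,'blue'):
    r=cv2.minAreaRect(k);print(n,'blue',np.round(r[0],1),np.round(r[1],1),cv2.contourArea(k))
    if n=='top' and cv2.contourArea(k)>1000:
        W=np.array([onz(c,*p,.014)[:2] for p in cv2.boxPoints(r)]);print('  ',W.mean(0).round(3),np.linalg.norm(np.diff(W,axis=0),axis=1).round(3),np.degrees(np.arctan2(*(W[1]-W[0])[::-1])).round(1))
    if n=='top' and cv2.contourArea(k)<1000: print('  cap z.222',onz(c,*r[0],.222).round(3))
  for k in blobs(c,'red',15):
    r=cv2.minAreaRect(k);print(n,'red',np.round(r[0],1),np.round(r[1],1),r[2],[onz(c,*p,.167).round(3).tolist() for p in cv2.boxPoints(r)] if n=='top' else '')
# casing corners by eye: white case outline, top view
a=cv2.resize(t['frame'][85:275,180:410],None,fx=3,fy=3,interpolation=cv2.INTER_CUBIC)
cv2.imwrite('pics/crop1.png',a)
E
```

```text
top blue [341.4 303. ] [38.8 39.3] 1444.5
   [ 0.23  -0.259] [0.112 0.111 0.112] -4.2
top blue [550.  236.5] [35. 18.] 356.5
  cap z.222 [ 0.422 -0.777  0.222]
top blue [362.1 228.1] [58.7 58.4] 3298.0
   [ 0.444 -0.316] [0.169 0.169 0.168] -79.5
top blue [433.3 209.6] [38.3 37.5] 1353.5
   [ 0.501 -0.525] [0.113 0.112 0.113] -80.8
top blue [262.5 156. ] [18. 17.] 236.0
  cap z.222 [ 0.609 -0.035  0.222]
top red [234.4 198.3] [45.6 15.1] 11.040940284729004 [[0.5, 0.098, 0.167], [0.538, 0.092, 0.167], [0.518, -0.024, 0.167], [0.48, -0.017, 0.167]]
side blue [354.8 204.9] [30.1 23.8] 587.0
side blue [233.3 191.8] [12.7 12. ] 117.5
side blue [301.5 183.3] [44.6 34.3] 1402.5
side blue [298.8 144.2] [27.1 19.5] 472.5
side blue [340.1  79.6] [15.5 34.6] 404.0
side red [261. 350.] [6. 4.] 90.0 
side red [262.  339.5] [5. 4.] 90.0 
side red [264. 330.] [6. 4.] 90.0 
side red [257.4 228.1] [10.5 38.4] 32.61924362182617
```

View pics/crop1.png

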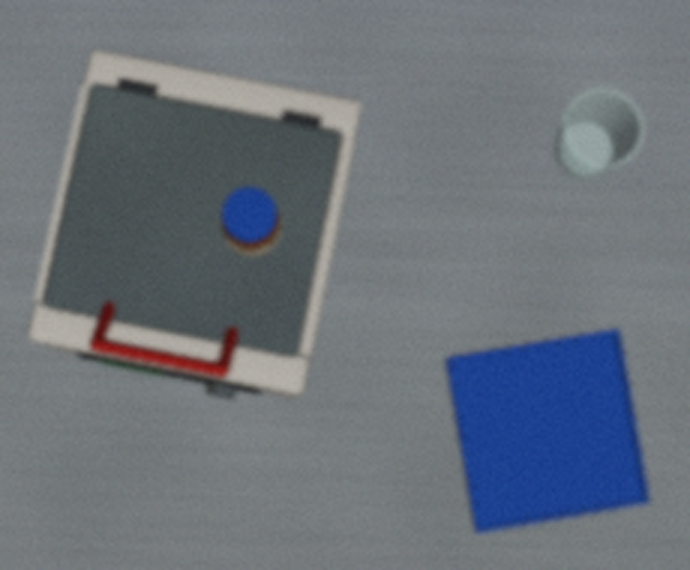

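The crop confirms one bottle on the lid, with its cap at full-image (263,157). The handle bar runs from (212,201) to (255,208). The large tray measures 169 mm, so it is the right one; the other two are 112 mm. Next I turn the wrist so the jaws line up with the centrifuge's x, rise, and work out the deltas.

```bash
cat >> h.py <<'E'
def to(P,yaw=None):
    s=ctrl.get_state();q=s['tool_rot'];Rm=R.from_quat([q[1],q[2],q[3],q[0]])
    d=Rm.inv().apply(np.array(P)-s['ee_pos'])
    print('tcp',np.round(s['ee_pos'],4),'shift in tool',d.round(4),'t',round(s['clock'],2),'op',round(s['opening'],4),'F',np.round(s['wrist_force'],1))
    if yaw is not None:
        y=np.array([np.cos(yaw),np.sin(yaw),0]);z=np.array([0,0,-1.]);x=np.cross(y,z)
        print('  turn in tool',(Rm.inv()*R.from_matrix(np.c_[x,y,z])).as_rotvec().round(4))
E
python3 -m inch '[[0,0,-0.03,0,0,-0.12,0.085],[0,0,-0.03,0,0,-0.12,0.085],[0,0,-0.02,0,0,-0.12,0.085],[0,0,0,0,0,-0.12,0.085],[0,0,0,0,0,-0.12,0.085],[0,0,0,0,0,-0.12,0.085],[0,0,0,0,0,-0.12,0.085],[0,0,0,0,0,-0.12,0.085]]'
python3 - <<'E'
from m import *
print('bottle cap tri',tri(t,(262.5,156),s,(233.3,191.8)))
L=onz(t,211.7,200.7,.167);Rr=onz(t,255,208.3,.167);y=L-Rr;yaw=np.arctan2(-y[0],y[1])
H=(L+Rr)/2;print('handle',H,np.linalg.norm(y),'yaw',yaw)
c=[onz(t,180+u/3,85+v/3,.12)[:2] for u,v in((95,52),(358,102),(303,393),(31,338))]
c=np.array(c);print('case',c.round(3).tolist(),c.mean(0),np.linalg.norm(np.diff(c,axis=0),axis=1))
e=c[0]-c[1];f=c[1]-c[2];print('yaws',np.arctan2(-e[0],e[1]),np.arctan2(f[1],f[0]))
to([.609,-.035,.32],yaw);
E
```

```text
clock: 0.87
ee_pos: [0.2646, -0.5636, 0.319]
tool_rot: [-0.004, 0.753, 0.658, 0.001]
wrist_force: [0.1, 0.4, -0.8]
opening: 0.085
bottle cap tri (array([ 0.61024426, -0.03444948,  0.21514062]), np.float64(0.0007825859123270958))
handle [0.49290286 0.03940003 0.167     ] 0.11260970913676664 yaw -0.15562543205531865
case [[0.773, 0.111], [0.73, -0.127], [0.468, -0.083], [0.513, 0.159]] [0.62111117 0.01499351] [0.24165092 0.26558962 0.24583812]
yaws -0.177882519642832 -0.16801473702023093
tcp [ 0.2646 -0.5635  0.3187] shift in tool [0.5716 0.2668 0.002 ] t 0.97 op 0.0848 F [ 0.7 -0.3 -0.1]
  turn in tool [-0.0044 -0.0077  0.0149]
```

```bash
python3 -m inch '[[0.03,0.014,0,0,0,0.015,0.085],[0.035,0.0165,0,0,0,0,0.085],[0.035,0.0165,0,0,0,0,0.085],[0.035,0.0165,0,0,0,0,0.085],[0.035,0.0165,0,0,0,0,0.085],[0.035,0.0165,0,0,0,0,0.085],[0.035,0.0165,0,0,0,0,0.085],[0.035,0.0165,0,0,0,0,0.085],[0.035,0.0165,0,0,0,0,0.085],[0.035,0.0165,0,0,0,0,0.085],[0.035,0.0165,0,0,0,0,0.085],[0.035,0.0165,0,0,0,0,0.085]]' >/dev/null
python3 - <<'E'
from h import *
to([.610,-.035,.32],-.168)
E
```

```text
tcp [ 0.536  -0.1812  0.3166] shift in tool [ 0.1588  0.0404 -0.0029] t 1.97 op 0.085 F [ 0.5 -0.4 -0.5]
  turn in tool [-0.0071 -0.0048 -0.0513]
```

```bash
python3 -m inch '[[0.035,0.009,0,-0.006,-0.004,-0.025,0.085],[0.035,0.009,0,0,0,-0.025,0.085],[0.035,0.009,0,0,0,0,0.085],[0.03,0.008,0,0,0,0,0.085],[0.02,0.005,0,0,0,0,0.085],[0,0,0,0,0,0,0.085]]' >/dev/null
python3 - <<'E'
from h import *
to([.610,-.035,.32],-.168)
a=cam('top');b=cam('side')
T=lambda i,x,y:cv2.resize(i[y:y+130,x:x+130],(390,390),interpolation=cv2.INTER_CUBIC)
cv2.imwrite('pics/ab.png',np.hstack([T(a['frame'],200,95),T(b['frame'],175,120)]))
E
```

```text
tcp [ 0.6103 -0.0212  0.3152] shift in tool [-0.0136  0.0022 -0.0048] t 2.47 op 0.0848 F [ 0.1 -0.5 -1.1]
  turn in tool [-0.0004 -0.0042 -0.0139]
```

View pics/ab.png

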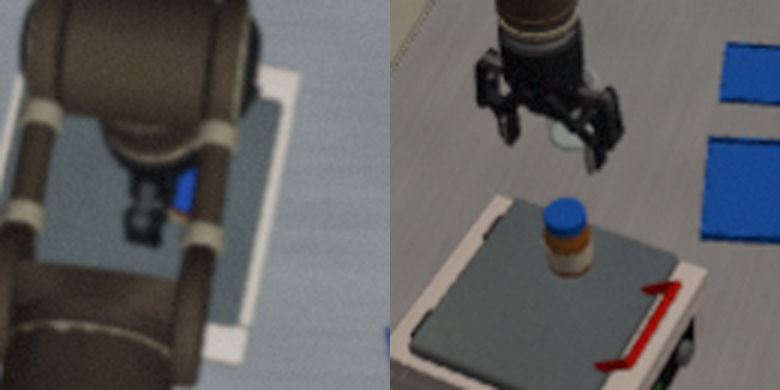

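The side panel shows the open fingers above the bottle (cap at panel (567,215)), with the jaws along the centrifuge's x. The TCP is still 14 mm off in y, so I correct that and then descend.

```bash
python3 -m inch '[[-0.0136,0.002,0,0,-0.004,-0.014,0.085],[0,0,0,0,0,0,0.085]]' >/dev/null
python3 - <<'E'
from h import *
to([.610,-.035,.171],-.168)
E

```

```text
tcp [ 0.6077 -0.0398  0.3146] shift in tool [0.0057 0.0019 0.1436] t 2.73 op 0.085 F [-0.7 -0.3 -0.3]
  turn in tool [-0.0028  0.0045 -0.0032]
```

```bash
python3 -m inch '[[0.004,0.002,0.015,0,0.004,-0.003,0.085],[0,0,0.02,0,0,0,0.085],[0,0,0.02,0,0,0,0.085],[0,0,0.015,0,0,0,0.085],[0,0,0,0,0,0,0.085]]' >/dev/null
python3 - <<'E'
from h import *
to([.610,-.035,.171],-.168)
E

```

```text
tcp [ 0.6094 -0.0431  0.245 ] shift in tool [ 0.0081 -0.001   0.074 ] t 3.15 op 0.0848 F [-0.8 -1.1 -0.4]
  turn in tool [ 0.0017  0.0004 -0.0197]
```

```bash
python3 -m inch '[[0.008,-0.001,0,0,0,-0.02,0.085],[0.0,0,0.015,0,0,0,0.085],[0,0,0.015,0,0,0,0.085],[0,0,0,0,0,0,0.085]]' >/dev/null
python3 - <<'E'
from h import *
to([.610,-.035,.171],-.168)
E

```

```text
tcp [ 0.6106 -0.0367  0.2179] shift in tool [ 0.0016 -0.0012  0.0469] t 3.48 op 0.085 F [-0.1 -0.1 -1.6]
  turn in tool [ 0.0055 -0.0005 -0.0051]
```

```bash
python3 -m inch '[[0.002,-0.001,0.015,0.005,0,-0.005,0.085],[0.001,0,0.015,0,0,0,0.085],[0,0,0.012,0,0,0,0.085],[0,0,0,0,0,0,0.085]]' >/dev/null
python3 - <<'E'
from h import *
to([.610,-.035,.171],-.168)
E

```

```text
tcp [ 0.6134 -0.0334  0.1787] shift in tool [-0.0022 -0.0032  0.0077] t 3.82 op 0.0854 F [-0.8  0.  -0.1]
  turn in tool [ 0.0085 -0.0016 -0.0005]
```

```bash
python3 -m inch '[[-0.002,-0.003,0.006,0.008,0,0,0.085],[0,0,0,0,0,0,0.06],[0,0,0,0,0,0,0.053],[0,0,0,0,0,0,0.03],[0,0,0,0,0,0,0.03],[0,0,0,0,0,0,0.03],[0,0,0,0,0,0,0.03]]' 40
python3 - <<'E'
from h import *
to([.610,-.035,.171],-.168)
c=cam('side');cv2.imwrite('pics/g.png',cv2.resize(c['frame'][110:300,130:330],None,fx=3,fy=3,interpolation=cv2.INTER_CUBIC))
E

```

```text
clock: 4.4
ee_pos: [0.6112, -0.0351, 0.1743]
tool_rot: [0.0, 0.764, 0.645, 0.001]
wrist_force: [-0.4, -0.1, -0.4]
opening: 0.0484
tcp [ 0.6112 -0.0351  0.1743] shift in tool [-0.0001 -0.0012  0.0033] t 4.4 op 0.0484 F [-0.4 -0.1 -0.4]
  turn in tool [ 0.0024 -0.0019 -0.0005]
```

View pics/g.png

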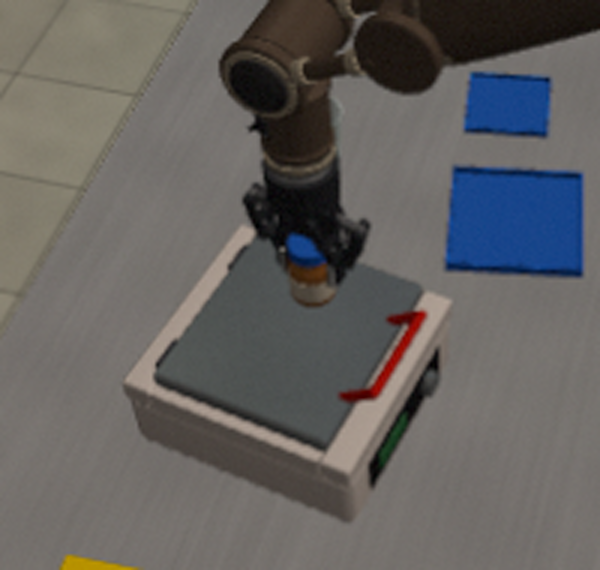

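The fingers hold the bottle (cap at (305,248) in the crop), upright, opening 48 mm. Next: lift.

```bash
python3 -m inch '[[0,0,0,0,0,0,0.03],[0,0,-0.008,0,0,0,0.03],[0,0,-0.012,0,0,0,0.03],[0,0,-0.015,0,0,0,0.03],[0,0,-0.015,0,0,0,0.03],[0,0,-0.015,0,0,0,0.03],[0,0,-0.015,0,0,0,0.03],[0,0,-0.008,0,0,0,0.03],[0,0,0,0,0,0,0.03]]' 50
python3 - <<'E'
from h import *
to([.444,-.316,.25],-.168)
E

```

```text
clock: 5.2
ee_pos: [0.6104, -0.0351, 0.2708]
tool_rot: [0.0, 0.764, 0.645, 0.001]
wrist_force: [0.8, 0.0, -1.7]
opening: 0.0485
tcp [ 0.6104 -0.0351  0.2708] shift in tool [-0.3049 -0.117   0.02  ] t 5.2 op 0.0485 F [ 0.8  0.  -1.7]
  turn in tool [ 0.0021 -0.0018 -0.0004]
```

The wrist carries −1.7 N, which matches the bottle. Now carry it to the tray.

```bash
python3 -m inch '[[-0.008,-0.003,0,0,0,0,0.03],[-0.016,-0.006,0,0,0,0,0.03],[-0.022,-0.0085,0,0,0,0,0.03],[-0.025,-0.0095,0,0,0,0,0.03],[-0.025,-0.0095,0,0,0,0,0.03],[-0.025,-0.0095,0,0,0,0,0.03],[-0.025,-0.0095,0,0,0,0,0.03],[-0.025,-0.0095,0,0,0,0,0.03],[-0.025,-0.0095,0,0,0,0,0.03],[-0.025,-0.0095,0,0,0,0,0.03],[-0.018,-0.007,0,0,0,0,0.03],[-0.01,-0.004,0,0,0,0,0.03]]' >/dev/null
python3 - <<'E'
from h import *
to([.444,-.316,.25],-.168)
E

```

```text
tcp [ 0.4613 -0.2736  0.2614] shift in tool [-0.0447 -0.0101  0.0113] t 6.2 op 0.0482 F [-0.1 -0.1 -2. ]
  turn in tool [-0.0125 -0.004   0.0066]
```

```bash
python3 -m inch '[[-0.012,-0.003,0.005,-0.012,-0.004,0.006,0.03],[-0.016,-0.004,0.01,0,0,0,0.03],[-0.01,-0.002,0.015,0,0,0,0.03],[-0.004,0,0.02,0,0,0,0.03],[0,0,0.025,0,0,0,0.03],[0,0,0.025,0,0,0,0.03],[0,0,0.02,0,0,0,0.03],[0,0,0.012,0,0,0,0.03],[0,0,0,0,0,0,0.03]]' >/dev/null
python3 - <<'E'
from h import *
to([.444,-.316,.037],-.168)
E

```

```text
tcp [ 0.4387 -0.3172  0.121 ] shift in tool [0.0019 0.0053 0.084 ] t 6.95 op 0.0484 F [-1.1  0.9 -2.1]
  turn in tool [-0.0036 -0.0023 -0.0059]
```

```bash
python3 -m inch '[[0.002,0.004,0.015,-0.003,-0.002,-0.006,0.03],[0,0.001,0.02,0,0,0,0.03],[0,0,0.018,0,0,0,0.03],[0,0,0.01,0,0,0,0.03],[0,0,0.005,0,0,0,0.03],[0,0,0,0,0,0,0.03]]' >/dev/null
python3 - <<'E'
from h import *
to([.444,-.316,.037],-.168)
E

```

```text
tcp [ 0.4448 -0.3159  0.052 ] shift in tool [-0.0002 -0.0008  0.015 ] t 7.45 op 0.0485 F [-0.6  1.5 -1.5]
  turn in tool [ 0.0001 -0.0005  0.0013]
```

```bash
python3 -m inch '[[0,0,0.006,0,0,0,0.03],[0,0,0.004,0,0,0,0.03],[0,0,0.003,0,0,0,0.03],[0,0,0,0,0,0,0.03]]' >/dev/null
python3 - <<'E'
from h import *
to([.444,-.316,.037],-.168)
E

```

```text
tcp [ 0.4469 -0.3176  0.041 ] shift in tool [ 0.0011 -0.0031  0.004 ] t 7.78 op 0.0482 F [ 0.4  0.5 -1.7]
  turn in tool [0.0047 0.0021 0.0014]
```

```bash
python3 -m inch '[[0,0,0.002,0,0,0,0.03],[0,0,0,0,0,0,0.03]]'; python3 -m inch '[[0,0,0.002,0,0,0,0.03],[0,0,0,0,0,0,0.03]]'
```

```text
clock: 7.95
ee_pos: [0.4475, -0.3182, 0.0397]
tool_rot: [0.003, 0.763, 0.646, 0.001]
wrist_force: [-0.5, 0.6, -2.6]
opening: 0.0484
clock: 8.12
ee_pos: [0.448, -0.3186, 0.0382]
tool_rot: [0.004, 0.764, 0.646, 0.001]
wrist_force: [-0.1, -1.0, -2.2]
opening: 0.0487
```

```bash
python3 -m inch '[[0,0,0.002,0,0,0,0.03],[0,0,0,0,0,0,0.03]]'; python3 -m inch '[[0,0,0.002,0,0,0,0.03],[0,0,0,0,0,0,0.03]]'
```

```text
clock: 8.28
ee_pos: [0.4482, -0.3188, 0.0363]
tool_rot: [0.004, 0.763, 0.646, 0.001]
wrist_force: [-1.0, 0.3, -1.6]
opening: 0.0487
clock: 8.45
ee_pos: [0.4489, -0.3196, 0.0364]
tool_rot: [0.005, 0.763, 0.646, 0.001]
wrist_force: [0.0, -0.2, -1.1]
opening: 0.0489
```

The z has stopped at 0.036 and the wrist load is falling, so the bottle is on the tray floor. Release it gradually.

```bash
python3 -m inch '[[0,0,0,0,0,0,0.055],[0,0,0,0,0,0,0.06],[0,0,0,0,0,0,0.07],[0,0,0,0,0,0,0.085],[0,0,0,0,0,0,0.085],[0,0,0,0,0,0,0.085],[0,0,0,0,0,0,0.085]]'
python3 - <<'E'
from h import *
to([.444,-.316,.2],-.168)
E
```

```text
clock: 9.03
ee_pos: [0.4503, -0.3207, 0.0374]
tool_rot: [0.006, 0.763, 0.646, 0.001]
wrist_force: [-0.5, -0.0, 0.8]
opening: 0.0851
tcp [ 0.4503 -0.3207  0.0374] shift in tool [ 0.0025 -0.0051 -0.1627] t 9.03 op 0.0851 F [-0.5 -0.   0.8]
  turn in tool [0.0115 0.0065 0.0016]
```

```bash
python3 -m inch '[[0.001,-0.002,-0.01,0.006,0.003,0,0.085],[0.001,-0.001,-0.015,0.005,0.003,0,0.085],[0,0,-0.02,0,0,0,0.085],[0,0,-0.02,0,0,0,0.085],[0,0,-0.025,0,0,0,0.085],[0,0,-0.025,0,0,0,0.085],[0,0,-0.025,0,0,0,0.085],[0,0,-0.025,0,0,0,0.085],[0,0,-0.03,0,0,0,0.085],[0,0,-0.03,0,0,0,0.085],[0,0,0,0,0,0,0.085]]' >/dev/null
python3 - <<'E'
from h import *
to([.493,.038,.26],-.168)
c=cam('side');cv2.imwrite('pics/p.png',cv2.resize(c['frame'][90:290,160:400],None,fx=3,fy=3,interpolation=cv2.INTER_CUBIC))
E

```

```text
tcp [ 0.4445 -0.3155  0.2678] shift in tool [ 0.3566 -0.0107  0.0101] t 9.95 op 0.0852 F [ 0.7 -0.4  0.9]
  turn in tool [-0.0106 -0.006   0.0015]
```

View pics/p.png

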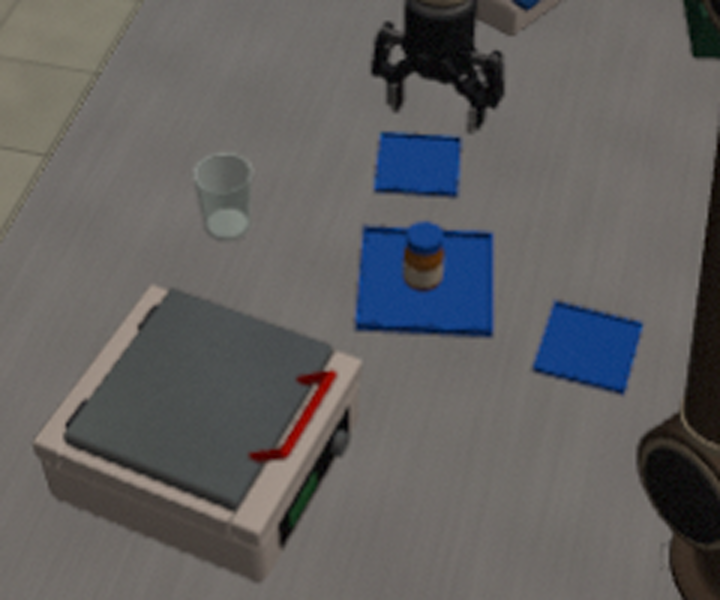

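The bottle stands upright in the middle of the large tray (crop (424,255)), clear of the gripper. The lid is shut, with the bar's ends at crop (330,378) and (285,455). On to the handle.

```bash
python3 -m inch '[[0.02,-0.001,0,-0.01,-0.006,0,0.06],[0.033,-0.001,0,0,0,0,0.06],[0.033,-0.001,0,0,0,0,0.06],[0.033,-0.001,0,0,0,0,0.06],[0.033,-0.001,0,0,0,0,0.06],[0.033,-0.001,0,0,0,0,0.06],[0.033,-0.001,0,0,0,0,0.06],[0.033,-0.001,0,0,0,0,0.06],[0.033,-0.001,0,0,0,0,0.06],[0.033,-0.001,0,0,0,0,0.06],[0.02,0,0,0,0,0,0.06],[0,0,0,0,0,0,0.06]]' >/dev/null
python3 - <<'E'
from m import *
o=proj(t,[[.493,.038,.167]]);print(o)
yv=np.array([.167,.986,0]);H=np.array([.493,.038,.167])
print('side pred bar ends',proj(s,[H+.055*yv,H-.055*yv]))
to([.493,.038,.26],-.168)
E

```

```text
[[233.8403306  204.46192338]]
side pred bar ends [[255.60257405 239.81127377]
 [270.88760099 213.72814315]]
tcp [0.4821 0.0307 0.2502] shift in tool [ 0.0091  0.0093 -0.01  ] t 11.1 op 0.06 F [ 0.2  0.4 -0. ]
  turn in tool [-0.0249  0.0001 -0.008 ]
```

```bash
python3 - <<'E'
from m import *
H=np.array([.493,.038,.167]);yv=np.array([.167,.986,0])
for n,c in(('top',t),('side',s)):
    c=dict(c);c['frame']=cv2.imread(f'pics/{n}0.png')
    k=max([b for b in blobs(c,'red',15)],key=cv2.contourArea)
    m=np.zeros((420,560),np.uint8);cv2.drawContours(m,[k],-1,255,-1);m&=mask(c,'red')
    p=np.argwhere(m)[:,::-1].astype(float)
    a,b,h0,hx=proj(c,[H-.055*yv,H+.055*yv,H,H-.01*np.array([.986,-.167,0])])
    d=(b-a)/np.linalg.norm(b-a);nn=np.array([-d[1],d[0]]);nn*=np.sign(nn@(hx-h0))
    q=(p-h0);al,ac=q@d,q@nn
    mid=np.abs(al)<.35*np.linalg.norm(b-a)   # between the legs
    print(n,'px/10mm',np.linalg.norm(hx-h0).round(2),'across: min,mean,max',ac[mid].min().round(2),ac[mid].mean().round(2),ac[mid].max().round(2),'along range',al.min().round(1),al.max().round(1),'pred',np.linalg.norm(b-a)/2)
    print('   slope',np.polyfit(al[mid],ac[mid],1)[0].round(3), 'axis mid px',h0+nn*ac[mid].mean()+d*(al.min()+al.max())/2)
E
```

```text
top px/10mm 3.92 across: min,mean,max -2.01 -0.44 1.23 along range -22.4 23.6 pred 21.473525536330943
   slope -0.023 axis mid px [233.29480332 203.90742293]
side px/10mm 3.14 across: min,mean,max -9.11 -1.78 1.04 along range -14.6 23.2 pred 15.11590016775172
   slope 0.178 axis mid px [259.70290113 229.29092644]
```

```bash
python3 -m inch '[[0.009,0.011,0,-0.024,0,-0.008,0.06],[0,0,0.01,0,0,0,0.06],[0,0,0.015,0,0,0,0.06],[0,0,0.015,0,0,0,0.06],[0,0,0,0,0,0,0.06]]' >/dev/null
python3 - <<'E'
from h import *
to([.495,.038,.158],-.168)
E

```

```text
tcp [0.498  0.0315 0.2087] shift in tool [ 0.0059 -0.0045  0.0507] t 11.62 op 0.0604 F [-1.   0.  -1.9]
  turn in tool [ 0.0076  0.0009 -0.0098]
```

```bash
python3 -m inch '[[0.006,-0.004,0.01,0.007,0,-0.01,0.06],[0,0,0.013,0,0,0,0.06],[0,0,0.01,0,0,0,0.06],[0,0,0,0,0,0,0.06]]' >/dev/null
python3 - <<'E'
from h import *
to([.495,.038,.158],-.168)
E

```

```text
tcp [0.4953 0.0372 0.1732] shift in tool [ 0.0008 -0.0004  0.0152] t 11.95 op 0.0601 F [-0.9 -0.   0.2]
  turn in tool [-0.0001  0.0008 -0.0022]
```

```bash
python3 -m inch '[[0,0,0.008,0,0,0,0.06],[0,0,0.006,0,0,0,0.06],[0,0,0,0,0,0,0.06]]' >/dev/null
python3 - <<'E'
from h import *
to([.495,.038,.158],-.168)
c=cam('side');cv2.imwrite('pics/h.png',cv2.resize(c['frame'][130:290,160:360],None,fx=4,fy=4,interpolation=cv2.INTER_CUBIC)[:600])
E

```

```text
tcp [0.4956 0.0372 0.1583] shift in tool [ 0.0007 -0.0008  0.0003] t 12.2 op 0.0598 F [-0.4 -1.3  0.1]
  turn in tool [ 0.0004  0.0006 -0.0021]
```

View pics/h.png

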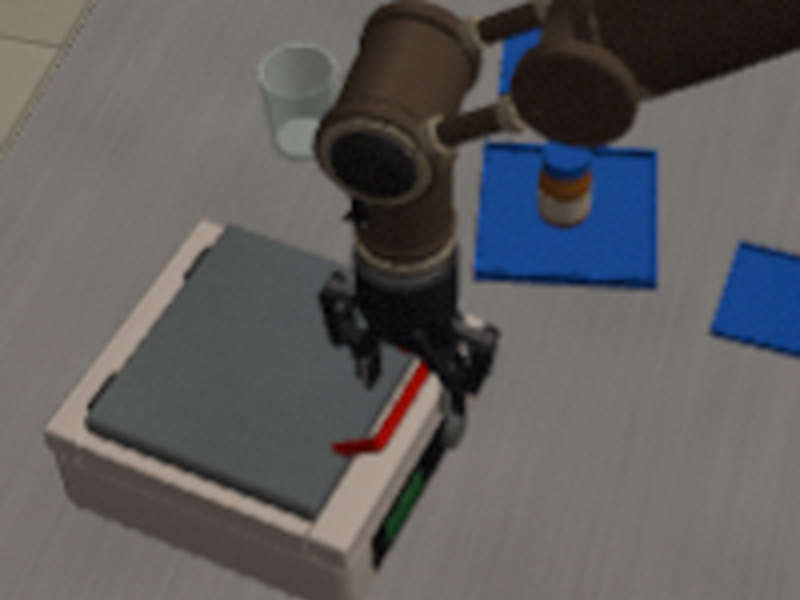

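The fingers straddle the red bar: one over the lid at crop (370,375), the other in front at (455,430), with the bar at (405,405) between them. The bottle is standing at (565,190). Close on the bar.

```bash
python3 -m inch '[[0,0,0,0,0,0,0.04],[0,0,0,0,0,0,0.025],[0,0,0,0,0,0,0.015],[0,0,0,0,0,0,0],[0,0,0,0,0,0,0],[0,0,0,0,0,0,0],[0,0,0,0,0,0,0]]' 60
python3 - <<'E'
from h import *
to([.495,.038,.158],-.168)
E
```

```text
clock: 12.83
ee_pos: [0.4939, 0.0378, 0.16]
tool_rot: [-0.002, 0.765, 0.644, -0.001]
wrist_force: [-0.4, 0.9, -1.6]
opening: 0.0098
tcp [0.4939 0.0378 0.16  ] shift in tool [0.0004 0.001  0.002 ] t 12.83 op 0.0098 F [-0.4  0.9 -1.6]
  turn in tool [-0.0041  0.0001 -0.0034]
```

The fingers have the bar. Raise the first ~20° along the arc, then check.

```bash
python3 -m inch '[[0,0.001,-0.005,0,0,0,0],[0,0.0025,-0.01,0,0,0,0],[0,0.003,-0.01,0,0,0,0],[0,0.0033,-0.0097,0,0,0,0],[0,0.0038,-0.0094,0,0,0,0],[0,0.0042,-0.0092,0,0,0,0],[0,0.005,-0.009,0,0,0,0],[0,0,0,0,0,0,0]]' 80
cat > lid.py <<'E'
from h import *
s=ctrl.get_state();q=s['tool_rot'];z=R.from_quat([q[1],q[2],q[3],q[0]]).apply([0,0,1])
xh=np.array([np.cos(.168),-np.sin(.168),0]);hinge=np.array([.494,.038,.12])+.23*xh
b=np.array(s['ee_pos'])-.007*z;v=b-hinge   # bar ~7 mm behind TCP (as grasped)
X,Z=-v@xh,v[2];r=np.hypot(X,Z);print('r',r.round(4),'side',(v@[.167,.986,0]).round(4),'lid deg',np.degrees(np.arctan2(Z,X)-np.arctan2(.047,.23)).round(1))
a=np.arctan2(.047,.23)+np.pi/4;to(hinge-.2347*np.cos(a)*xh+[0,0,.2347*np.sin(a)]+.007*z,-.168)
E
python3 lid.py
```

```text
clock: 13.5
ee_pos: [0.5174, 0.0335, 0.227]
tool_rot: [-0.003, 0.765, 0.644, -0.003]
wrist_force: [-1.4, 0.8, -1.9]
opening: 0.0089
r 0.2356 side -0.0005 lid deg 17.4
tcp [0.5174 0.0335 0.227 ] shift in tool [ 0.0009  0.0761 -0.0825] t 13.5 op 0.0089 F [-1.4  0.8 -1.9]
  turn in tool [-0.0088  0.0002 -0.0046]
```

```bash
python3 -m inch '[[0,0.0045,-0.0075,-0.004,0,-0.002,0],[0,0.0053,-0.0087,-0.004,0,-0.002,0],[0,0.0057,-0.0085,0,0,0,0],[0,0.0061,-0.0083,0,0,0,0],[0,0.0064,-0.008,0,0,0,0],[0,0.0068,-0.0077,0,0,0,0],[0,0.0071,-0.0074,0,0,0,0],[0,0.0074,-0.007,0,0,0,0],[0,0,0,0,0,0,0]]'
python3 lid.py
```

```text
clock: 14.25
ee_pos: [0.5695, 0.0238, 0.2945]
tool_rot: [-0.001, 0.764, 0.645, -0.002]
wrist_force: [0.7, 0.9, -5.0]
opening: 0.0091
r 0.2375 side -0.0013 lid deg 38.3
tcp [0.5695 0.0238 0.2945] shift in tool [ 0.0013  0.0237 -0.0145] t 14.25 op 0.0091 F [ 0.7  0.9 -5. ]
  turn in tool [-0.0049  0.0015 -0.0011]
```

```bash
python3 -m inch '[[0,0.0065,-0.0045,0,0,0,0],[0,0.0075,-0.0045,0,0,0,0],[0,0.006,-0.003,0,0,0,0],[0,0,0,0,0,0,0],[0,0,0,0,0,0,0],[0,0,0,0,0,0,0]]'
python3 lid.py
python3 - <<'E'
from h import *
c=cam('side');cv2.imwrite('pics/l.png',cv2.resize(c['frame'][100:290,150:350],None,fx=3,fy=3,interpolation=cv2.INTER_CUBIC))
E
```

```text
clock: 14.75
ee_pos: [0.5871, 0.0207, 0.3091]
tool_rot: [-0.006, 0.764, 0.645, -0.007]
wrist_force: [-2.2, 0.1, -2.1]
opening: 0.0089
r 0.2382 side -0.0015 lid deg 43.9
tcp [0.5871 0.0207 0.3091] shift in tool [0.0015 0.0058 0.0002] t 14.75 op 0.0089 F [-2.2  0.1 -2.1]
  turn in tool [-0.0177  0.0026 -0.0008]
```

View pics/l.png

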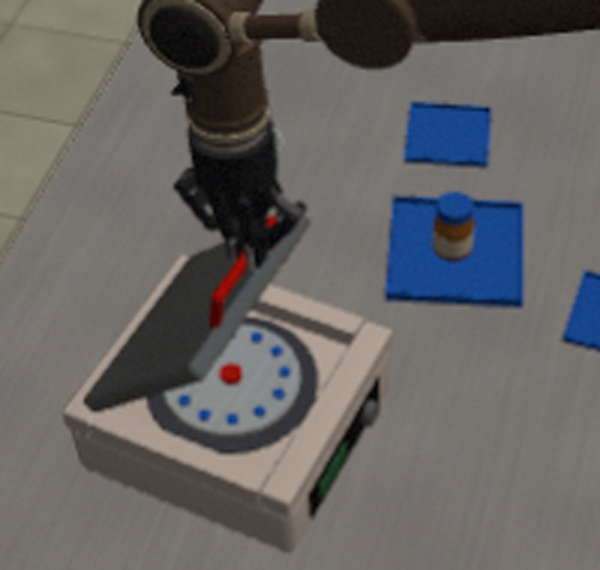

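The lid is up, with the rotor visible. The red bar is between the fingers at crop (250,255) and the bottle stands in the tray at (455,230). As an independent angle check, I'll compare the lid's front-left corner (crop (195,372), full (215,224)) with its projection at several lid angles, then hold a little to check that it's steady.

```bash
python3 -m inch '[[0,0,0,0,0,0,0],[0,0,0,0,0,0,0],[0,0,0,0,0,0,0],[0,0,0,0,0,0,0],[0,0,0,0,0,0,0],[0,0,0,0,0,0,0]]' >/dev/null; python3 lid.py
python3 - <<'E'
from h import *
s=cam('side')
xh=np.array([np.cos(.168),-np.sin(.168),0]);yh=np.array([.167,.986,0]);hinge=np.array([.494,.038,.12])+.23*xh
for d in(35,40,45,50,55):
    a=np.radians(d);f=-xh*np.cos(a)+np.array([0,0,np.sin(a)]);n=xh*np.sin(a)+np.array([0,0,np.cos(a)])
    P=[hinge+.205*f+.115*yh,hinge+.205*f+.115*yh+.022*n,hinge+.23*f+.047*n+.055*yh]
    print(d,proj(s,P).round(1).tolist(),((proj(s,P)-[150,100])*3).round(0).tolist())
m=s['frame'];print(ctrl.get_state()['qvel'])
E
```

```text
r 0.2382 side -0.0015 lid deg 43.9
tcp [0.5872 0.0207 0.3091] shift in tool [0.0015 0.0058 0.0002] t 15.3 op 0.0088 F [-1.5  0.6 -1.4]
  turn in tool [-0.0159  0.0025 -0.0007]
35 [[225.5, 233.7], [221.0, 228.4], [231.9, 206.2]] [[226.0, 401.0], [213.0, 385.0], [246.0, 319.0]]
40 [[221.6, 229.4], [216.6, 224.1], [226.6, 201.4]] [[215.0, 388.0], [200.0, 372.0], [230.0, 304.0]]
45 [[217.4, 225.2], [211.9, 220.0], [221.1, 196.8]] [[202.0, 376.0], [186.0, 360.0], [213.0, 290.0]]
50 [[212.8, 221.0], [207.0, 215.9], [215.2, 192.4]] [[188.0, 363.0], [171.0, 348.0], [196.0, 277.0]]
55 [[207.9, 217.0], [201.8, 212.0], [209.1, 188.3]] [[174.0, 351.0], [155.0, 336.0], [177.0, 265.0]]
[ 4.43854672e-04  1.08468119e-03 -8.52470158e-05  1.77650878e-03
 -1.17985318e-04  1.15244587e-03]
```

Both checks put the lid at about 44–46°, and nothing is moving. I'm handing in.

```bash
python3 -c "
from plant import ctrl
ctrl.sign_off()"
```

```text
the job is handed in; nothing more can be done
```

The bottle is standing in the large blue tray, and the lid is held at about 45° by the fingers on the red handle. I handed in at about 15 s on the robot's clock; no verdict is reported.

- **Bottle:** I lifted it off the shut lid, carried it upright and set it down at about (0.447, −0.318); the tray's centre is at (0.444, −0.316). I took the large tray because it measures 169 mm, while the other two measure 112 mm. The last picture shows the bottle upright and clear of the robot.
- **Lid:** The angle worked out from the gripper's position is 43.9°. The lid's corner and the handle's end in the side picture fit about 45–46°. The angle and position did not change over the last half second, and the joint speeds were near zero.
- **Grip:** The fingers read 8.8 mm on the 12 mm bar at 80 N. The bottle also read about 1.5 mm small, so I took this as a good grip.
- **What did not agree:** The gripper's distance from the hinge came out as 238 mm instead of the expected 234.7 mm, which is within the measuring error. The contact force between the fingers and the lid cannot be read directly.
- **Not checked:** The arm did not go near the rack, beaker or tip box, but I took no final measurement of their positions.

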